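Sort the tasting samples into their cellar crates

TASK

Put away the five little sample bottles left on the tasting counter: each goes into the crate lined in the colour of its own capsule (red to red, yellow to yellow, blue to blue), one bottle to a bay, standing upright on the bay's floor. They are glass, so set them down rather than drop them, do not tip any over, and leave the wine glass and the candle where they are.

Things in the scene. Friction and masses are not known exactly. Their poses are not given: they have to be found in the camera images.
- bottle_red_a: standing loose red-wine sample: dark green, nearly black glass, high shoulder, RED capsule. 120 mm tall, 0.18-0.29 kg. Body 46 mm diameter; shoulder narrows to a 22-24 mm neck at 62-74 mm; the capsule is a 26 mm cylinder from 80 to 120 mm above the foot: pinch it there from above. Paper label. Origin: centre of underside, z up; round, yaw does not matter.
- bottle_red_b: standing loose red-wine sample: dark green, nearly black glass, high shoulder, RED capsule. 120 mm tall, 0.18-0.29 kg. Body 46 mm diameter; shoulder narrows to a 22-24 mm neck at 62-74 mm; the capsule is a 26 mm cylinder from 80 to 120 mm above the foot: pinch it there from above. Paper label. Origin: centre of underside, z up; round, yaw does not matter.
- bottle_white_a: standing loose white-wine sample: pale olive-yellow glass, long sloping shoulder, YELLOW capsule. 120 mm tall, 0.18-0.29 kg. Body 46 mm diameter; shoulder narrows to a 22-24 mm neck at 62-74 mm; the capsule is a 26 mm cylinder from 80 to 120 mm above the foot: pinch it there from above. Paper label. Origin: centre of underside, z up; round, yaw does not matter.
- bottle_white_b: standing loose white-wine sample: pale olive-yellow glass, long sloping shoulder, YELLOW capsule. 120 mm tall, 0.18-0.29 kg. Body 46 mm diameter; shoulder narrows to a 22-24 mm neck at 62-74 mm; the capsule is a 26 mm cylinder from 80 to 120 mm above the foot: pinch it there from above. Paper label. Origin: centre of underside, z up; round, yaw does not matter.
- bottle_sweet: standing loose dessert-wine sample: amber glass, BLUE capsule. 120 mm tall, 0.18-0.29 kg. Body 46 mm diameter; shoulder narrows to a 22-24 mm neck at 62-74 mm; the capsule is a 26 mm cylinder from 80 to 120 mm above the foot: pinch it there from above. Paper label. Origin: centre of underside, z up; round, yaw does not matter.
- crate_red: fixed open wooden crate, RED bay floors, side plaques and end-rim caps. Outside 76 (x) by 146 (y) by 45 mm high; walls 6 mm. A 6 mm divider, high as the walls, makes two bays 64 x 64 mm inside, centres at y = +35 and -35 mm in the crate frame (x = 0), one bottle each. Bay floor 8 mm above the counter. Origin: centre of underside.
- crate_white: fixed open wooden crate, YELLOW bay floors, side plaques and end-rim caps. Outside 76 (x) by 146 (y) by 45 mm high; walls 6 mm. A 6 mm divider, high as the walls, makes two bays 64 x 64 mm inside, centres at y = +35 and -35 mm in the crate frame (x = 0), one bottle each. Bay floor 8 mm above the counter. Origin: centre of underside.
- crate_sweet: fixed open wooden crate, BLUE bay floors, side plaques and end-rim caps. Outside 76 (x) by 146 (y) by 45 mm high; walls 6 mm. A 6 mm divider, high as the walls, makes two bays 64 x 64 mm inside, centres at y = +35 and -35 mm in the crate frame (x = 0), one bottle each. Bay floor 8 mm above the counter. Origin: centre of underside.
- wine_glass: bystander: stemmed clear tasting glass standing on the counter, 153 mm tall, 66 mm foot and 64 mm bowl, light (0.18 kg) and easily toppled. Origin at the centre of the underside.
- candle: bystander: ivory unlit pillar candle (48 mm diameter) on a dark iron dish (90 mm), 97 mm tall with a 9 mm wick above. Origin at the centre of the underside.

How it is judged:
At the end, for the whole second after the job is handed in: Every bottle stands in the crate of its capsule's colour, in either bay: underside under 14 mm up (floor 8), within 15 mm of the crate's centre in its x and 50 mm in its y, upright within 0.1 rad, released, at rest. Glass and candle upright, moved under 30 mm (x of bottle_red_a in the frame of crate_red between -0.015 and 0.015 m and y of bottle_red_a in the frame of crate_red between -0.05 and 0.05 m and z of each of bottle_red_a, bottle_red_b in the frame of crate_red below 0.014 m and angle between each of bottle_red_a, bottle_red_b, bottle_white_a, bottle_white_b, bottle_sweet, wine_glass, candle's own z axis and vertical below 0.1 rad and linear speed of each of bottle_red_a, bottle_red_b, bottle_white_a, bottle_white_b, bottle_sweet below 0.02 m/s and contact force between each of bottle_red_a, bottle_red_b, bottle_white_a, bottle_white_b, bottle_sweet and the fingers below 0.05 N and x of bottle_red_b in the frame of crate_red between -0.015 and 0.015 m and y of bottle_red_b in the frame of crate_red between -0.05 and 0.05 m and x of bottle_white_a in the frame of crate_white between -0.015 and 0.015 m and y of bottle_white_a in the frame of crate_white between -0.05 and 0.05 m and z of each of bottle_white_a, bottle_white_b in the frame of crate_white below 0.014 m and x of bottle_white_b in the frame of crate_white between -0.015 and 0.015 m and y of bottle_white_b in the frame of crate_white between -0.05 and 0.05 m and x of bottle_sweet in the frame of crate_sweet between -0.015 and 0.015 m and y of bottle_sweet in the frame of crate_sweet between -0.05 and 0.05 m and z of bottle_sweet in the frame of crate_sweet below 0.014 m and distance of each of wine_glass, candle from where it was at the start of the episode below 0.03 m); the robot touches nothing.
It fails at once if a sample bottle is tipped over (leans more than about 35 degrees) (angle between any of bottle_red_a, bottle_red_b, bottle_white_a, bottle_white_b, bottle_sweet's own z axis and vertical above 0.6 rad).
It fails at once if a bottle is dropped or knocked flying (faster than 0.65 m/s while not held: a fall of about 20 mm) ((linear speed of bottle_red_a above 0.65 m/s and contact force between bottle_red_a and the fingers below 0.05 N) or (linear speed of bottle_red_b above 0.65 m/s and contact force between bottle_red_b and the fingers below 0.05 N) or (linear speed of bottle_white_a above 0.65 m/s and contact force between bottle_white_a and the fingers below 0.05 N) or (linear speed of bottle_white_b above 0.65 m/s and contact force between bottle_white_b and the fingers below 0.05 N) or (linear speed of bottle_sweet above 0.65 m/s and contact force between bottle_sweet and the fingers below 0.05 N)).
It fails at once if the wine glass or the candle is moved more than 30 mm or knocked over (distance of any of wine_glass, candle from where it was at the start of the episode above 0.03 m or angle between any of wine_glass, candle's own z axis and vertical above 0.3 rad).
It also fails if it takes over 136 s, if anything falls off the work surface, if the arm or the gripper's body presses on something with over 40 N, if the wrist force passes 120 N, or if a joint passes its speed limit or range.

ROBOT

A 6-joint arm with a two-finger parallel gripper is mounted at the origin on the work surface. World frame = base frame: x ahead of the robot, y to its left, z up, the work surface at z = 0. Lengths are in m, angles in rad, forces in N, time in s.
With the tool pointing down it reaches from about 0.275 to 0.725 m from the base axis. Payload 15.9 kg.
Tool frame: the origin (TCP) lies at the very end of the fingers, on their centre line; the grasp point (between the pads) lies 19 mm behind it; z points along the fingers, y is the line along which they close (so a half turn about z gives the same grasp; the last joint's range is limited). The gripper opens to 85 mm and grips with 20 to 120 N. Pads are 22 mm wide; open, the fingers measure 114 mm over their backs; the gripper's body (76 mm by 85 mm) begins 54 mm behind the grasp point. The pads swing forward as they close: fully open they stand 13 mm farther back than shut.
Start: joints at [-1.143, 0.213, -0.034, 1.323, 0, 1.571], TCP at [0.207, -0.455, 0.231] pointing down, gripper open.
Joint ranges: [-2.98, 2.98], [-0.74, 1.72], [-1.14, 1.35], [-2.1, 2.04], [-1.57, 1.44], [-3.14, 3.14]. Speed limits (rad/s): [1.89, 1.89, 2.39, 2.57, 3.14, 3.14].

INTERFACE

Orientations are given as a 3x3 rotation matrix whose columns are the frame's x, y, z axes.
In Python, from bench import sense, grab_frame, job_done, spot_in gives the robot as it stands. The module is installed in compiled form; this text tells all that it offers.
- The arm moves only by the tool arm_command, never from a script. Its argument "targets" is a list that holds one entry, the list of rows, each a list of 7 numbers: the turn, a rotation vector about the tool's x, y, z in a scale on which 1.0 is pi rad, then the shift along the tool's x, y, z in a scale on which 1.0 is 600 mm, then the opening, from 0 (shut) to 1 (fully open). A call has 1 to 8 rows; each row is the pose to reach, as a shift and turn from the pose commanded when the call began, along the tool's axes at that moment; what a row does not reach only later rows make up. A row lasts 1/8 s, in which the tool goes at most 62.5 mm and 10.7 degrees, less where a joint would pass 70% of its speed; a pose out of reach is approached as far as the arm can. A call with a gripper value outside its range is refused whole. The fingers move at their own pace and stop on an object; "grip_force" is the grip in N (left out, the last holds). Time passes only in rows, so rows that repeat a pose let the fingers close. It gives the time, the measured TCP pose, the force, the opening and the grip force at its end, in the units of the state.
- sense(): the state, without advancing time (a new reading comes with each control period).
- grab_frame(name): name is "side" or "top"; returns a dict with "frame" (420x560x3 uint8, red, green, blue), "K" (3x3 intrinsics, pixels), "rvec" (rotation vector, rad) and "tvec" (3), from world to camera coordinates, as OpenCV has them. Camera axes: x right, y down, z forward; pixel columns grow to the right and rows downward; lengths in m; the calibration is good to about 2 mm. A picture is of the moment at which its call begins. There is no depth.
- job_done(): hands the job in; it is judged then, once.
Trained networks look in a picture, given as the dict that the camera call returned (one of the last four; its "shot" number tells which), for a name from the list of things; names that differ only in an ending like _2 or _b are one class to them, and where a whole thing is asked for, a point or a joint stands for the part that bears it (a point fixed in the world has none). Each returns a list of dicts, best first, with "confidence" (0 to 1); they miss things now and then, are a little off and sometimes report something else, mostly with a low value. They report only what shows in the picture. A call takes as long as a camera call.
- spot_in(picture, query): "xy" ([column, row] as shares, 0 to 1, of the picture: columns of its width, rows of its height, amid what is visible of it).
The state is a dict: "t": time; "q": joint angles; "joint_vel": joint speeds; "joint_torque": joint torques, N m; "position": TCP position; "tool_rot": TCP orientation; "ft_force": force on the tool from outside, world axes, zero at the start; "ft_torque": the same for the moment, N m; "width": finger opening in m; "grasp_force": force on a finger pad.
Only numpy, scipy, OpenCV 4.12 (cv2) and the standard library are available. Lean on these libraries where they do the work, as an engineer would, in place of code of your own. Each camera call takes 0.05 s, during which the arm holds its last target. There are 200 camera calls.

## Working session

There is one attempt and no reset: what is moved stays moved. The work goes in short steps, Python scripts to look and compute and a tool call to move; the robot and the scene stay as the last step left them, time stands still between calls to the robot, and variables do not carry over. Pictures are saved under pics/ and viewed, at most 14 in all, crops included, and the job is handed in when it is done.

Besides the shell and the picture viewer there is one more tool, called after "Request:" as name([rows], argument=value, ...), one row to a line, values as JSON. arm_command: Moves the arm, as the interface text tells. Its arguments: {"type":"object","properties":{"targets":{"type":"array","items":{"type":"array","items":{"type":"array","items":{"type":"number"}}}},"grip_force":{"type":"number"}},"required":["targets"]}

```bash
mkdir -p pics; cat > h.py <<'E'
import numpy as np, cv2
from bench import sense, grab_frame, job_done, spot_in
def shot(n,fn=None):
    f=grab_frame(n)
    if fn: cv2.imwrite('pics/'+fn,cv2.cvtColor(f['frame'],cv2.COLOR_RGB2BGR))
    return f
def P(f): 
    R=cv2.Rodrigues(np.array(f['rvec'],float))[0]; return R,np.array(f['tvec'],float).ravel(),np.array(f['K'])
def onplane(f,px,z):
    R,t,K=P(f); d=R.T@np.linalg.solve(K,[px[0],px[1],1]); c=-R.T@t
    return c+d*(z-c[2])/d[2]
def proj(f,p):
    R,t,K=P(f); x=K@(R@np.array(p)+t); return x[:2]/x[2]
def tri(fa,pa,fb,pb):
    M=[]
    for f in(fa,fb):
        R,t,K=P(f); M.append(K@np.c_[R,t])
    X=cv2.triangulatePoints(M[0],M[1],np.array(pa,float).reshape(2,1),np.array(pb,float).reshape(2,1)).ravel()
    return X[:3]/X[3]
E
python3 - <<'E'
from h import *
s=sense(); print(s['position'],s['tool_rot'],s['t'],s['width'])
for n in('side','top'):
    f=shot(n,n+'0.png'); R,t,K=P(f); print(n,-R.T@t,R[2])
    for q in['bottle_red_a','bottle_white_a','bottle_sweet','crate_red','crate_white','crate_sweet','wine_glass','candle']:
        print(q,[(np.round(np.array(d['xy'])*[560,420]).tolist(),round(d['confidence'],2)) for d in spot_in(f,q)])
E
```

```text
[ 0.20728956 -0.45464606  0.23081048] [[ 9.09899068e-01  4.14829455e-01 -4.56795008e-04]
 [ 4.14829707e-01 -9.09898522e-01  9.97126849e-04]
 [-1.99951514e-06 -1.09677693e-03 -9.99999399e-01]] 0.0 0.08565062216210399
side [0.44177282 0.83491418 0.63560211] [ 0.06853452 -0.81858138 -0.57028725]
bottle_red_a [([302.0, 149.0], 0.73), ([313.0, 202.0], 0.62)]
bottle_white_a [([303.0, 236.0], 0.66)]
bottle_sweet [([311.0, 288.0], 0.66)]
crate_red [([266.0, 163.0], 0.73)]
crate_white [([240.0, 214.0], 0.65)]
crate_sweet [([216.0, 285.0], 0.55)]
wine_glass [([307.0, 357.0], 0.59)]
candle [([335.0, 139.0], 0.75)]
top [ 3.26114168e-01 -9.37393313e-04  1.08906192e+00] [ 0.16775803  0.01287026 -0.98574419]
bottle_red_a [([294.0, 229.0], 0.62)]
bottle_white_a [([244.0, 226.0], 0.82), ([375.0, 181.0], 0.23)]
bottle_sweet [([194.0, 232.0], 0.89)]
crate_red [([246.0, 225.0], 0.18)]
crate_white [([290.0, 171.0], 0.85)]
crate_sweet [([207.0, 172.0], 0.77)]
wine_glass [([118.0, 233.0], 0.57)]
candle [([435.0, 253.0], 0.74)]
```

```bash
python3 - <<'E'
import cv2
for n,(x0,x1,y0,y1) in {'side0':(150,430,90,400),'top0':(80,480,120,300)}.items():
    i=cv2.imread(f'pics/{n}.png')[y0:y1,x0:x1]; k=min(800/i.shape[1],600/i.shape[0]); print(n,k)
    cv2.imwrite(f'pics/{n}c.png',cv2.resize(i,None,fx=k,fy=k,interpolation=cv2.INTER_CUBIC))
E
```

```text
side0 1.935483870967742
top0 2.0
```

View pics/side0c.png

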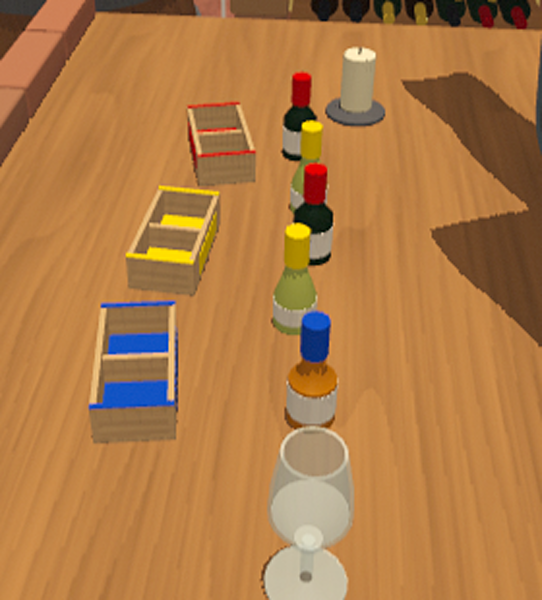

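View pics/top0c.png

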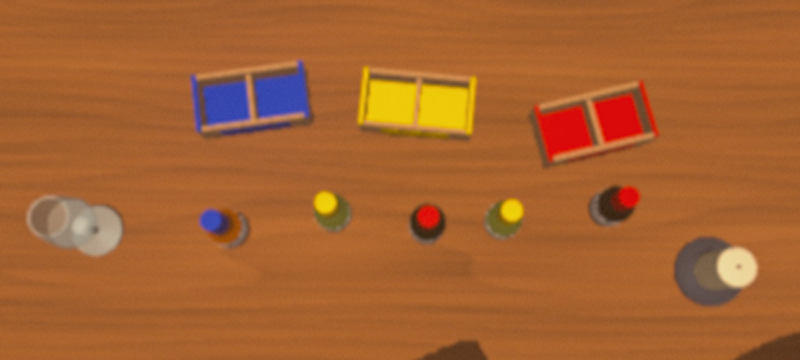

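The side view shows five bottles in a column: capsules from back to front red (301,90), yellow (312,140), red (316,185), yellow (297,245) and blue (315,335) in crop pixels. The crates are to their left, the candle is at the back and the glass at the front. The top view shows the same in a row, with crates blue (250,98), yellow (418,100) and red (595,122). Next I measure the capsules and crate caps by colour.

```bash
cat >> h.py <<'E'
def masks(f):
    h=cv2.cvtColor(f['frame'],cv2.COLOR_RGB2HSV); H,S,V=cv2.split(h)
    return {'red':((H<4)|(H>175))&(S>200)&(V>90),'yellow':(H>24)&(H<33)&(S>190)&(V>110),'blue':(H>108)&(H<128)&(S>150)&(V>60)}
def blobs(f,c,mn=6):
    n,l,s,ce=cv2.connectedComponentsWithStats(masks(f)[c].astype(np.uint8),connectivity=8)
    return [(l==i,s[i],ce[i]) for i in range(1,n) if s[i][4]>=mn]
E
python3 - <<'E'
from h import *
for n in('side','top'):
    f=shot(n)
    for c in('red','yellow','blue'):
        print(n,c,[(s.tolist(),ce.round(1).tolist()) for _,s,ce in blobs(f,c)])
E
```

```text
side red [([355, 9, 7, 10, 50], [358.3, 13.2]), ([392, 10, 8, 9, 37], [395.0, 13.1]), ([318, 24, 6, 10, 52], [320.5, 28.5]), ([398, 94, 7, 10, 50], [400.7, 98.6]), ([414, 94, 8, 11, 58], [417.8, 99.2]), ([301, 128, 10, 17, 154], [305.2, 135.8]), ([255, 144, 9, 1, 9], [259.0, 144.0]), ([248, 156, 3, 17, 23], [249.0, 164.1]), ([254, 157, 8, 1, 8], [257.5, 157.0]), ([254, 168, 28, 3, 29], [267.2, 169.0]), ([307, 175, 12, 21, 214], [312.4, 184.7])]
side yellow [([306, 152, 10, 7, 51], [310.7, 155.1]), ([232, 186, 31, 5, 44], [246.8, 187.9]), ([233, 201, 22, 7, 97], [243.7, 203.9]), ([298, 205, 12, 9, 82], [303.5, 209.3]), ([215, 218, 35, 8, 152], [234.7, 221.5])]
side blue [([202, 247, 8, 2, 13], [205.3, 247.5]), ([221, 246, 19, 2, 31], [229.4, 246.5]), ([306, 251, 15, 26, 313], [312.3, 263.8]), ([206, 262, 31, 11, 266], [220.8, 267.3]), ([241, 272, 1, 8, 8], [241.0, 275.5]), ([196, 287, 42, 14, 394], [218.7, 293.6])]
top red [([378, 168, 23, 22, 346], [388.7, 178.6]), ([349, 174, 26, 24, 412], [361.7, 185.0]), ([389, 214, 10, 10, 74], [393.6, 218.2]), ([289, 224, 10, 10, 79], [293.7, 228.2])]
top yellow [([264, 162, 23, 19, 384], [275.3, 171.0]), ([290, 164, 23, 20, 389], [301.1, 173.3]), ([238, 217, 9, 9, 62], [242.2, 221.0]), ([332, 221, 8, 9, 59], [335.5, 225.1])]
top blue [([208, 156, 25, 22, 388], [220.2, 167.4]), ([183, 162, 21, 19, 331], [192.7, 171.2]), ([181, 226, 9, 9, 60], [185.3, 229.9])]
```

```bash
cat > m.py <<'E'
from h import *
from scipy.optimize import least_squares
fs,ft=shot('side'),shot('top')
# corner order: (+x,+y),(+x,-y),(-x,-y),(-x,+y) in image-crop px
T={'blue':[(193,77),(302,63),(311,124),(200,134)],'yellow':[(364,68),(476,78),(472,135),(359,126)],'red':[(534,107),(642,82),(656,127),(549,163)]}
S={'blue':[(90,406),(103,303),(176,302),(177,405)],'yellow':[(129,254),(160,187),(219,194),(195,263)],'red':[(189,155),(187,105),(240,103),(254,152)]}
def crate(p):
    x,y,a,z=p; c,s=np.cos(a),np.sin(a)
    return [(x+c*u-s*v,y+s*u+c*v,z) for u,v in((.038,.073),(.038,-.073),(-.038,-.073),(-.038,.073))]
for c in T:
    t=np.array(T[c])/2+[80,120]; s=np.array(S[c])/1.9355+[150,90]
    def r(p,w=(1,1)):
        C=crate(p); return np.r_[w[0]*(np.array([proj(ft,k) for k in C])-t).ravel(),w[1]*(np.array([proj(fs,k) for k in C])-s).ravel()]
    g=onplane(ft,t.mean(0),.045)
    o=least_squares(r,[g[0],g[1],0,.045],loss='soft_l1')
    p=o.x; R=np.array([[np.cos(p[2]),-np.sin(p[2])],[np.sin(p[2]),np.cos(p[2])]])
    print(c,p.round(4),'px err',np.abs(r(p)).max().round(1),'bays',(p[:2]+R@[0,.035]).round(4),(p[:2]+R@[0,-.035]).round(4))
def lum(f,c):
    h=cv2.cvtColor(f['frame'],cv2.COLOR_RGB2HSV); H,S_,V=[a.astype(int) for a in cv2.split(h)]
    return {'red':((H<6)|(H>172))&(S_>170)&(V>70),'yellow':(H>22)&(H<34)&(S_>190)&(V>90),'blue':(H>105)&(H<130)&(S_>130)&(V>50)}[c]
K=[('sweet','blue',(312,264),(185,230)),('white1','yellow',(304,216),(242,221)),('white2','yellow',(311,161),(335.5,225)),('red1','red',(312,185),(294,228)),('red2','red',(305,136),(394,218))]
for n,c,ps,pt in K:
    ce=[]
    for f,p in((fs,ps),(ft,pt)):
        k,l,st,cc=cv2.connectedComponentsWithStats(lum(f,c).astype(np.uint8))
        i=min(range(1,k),key=lambda i:np.hypot(*(cc[i]-p))+(99 if st[i][4]<30 else 0)); ce.append((cc[i],st[i]))
    (a,sa),(b,sb)=ce
    X=tri(fs,a,ft,b); 
    # refine: axis model, side centroid ~ mid capsule z=.102, top centroid ~ z=.115
    o=least_squares(lambda q:np.r_[proj(fs,[q[0],q[1],.101])-a,proj(ft,[q[0],q[1],.115])-b],X[:2])
    print(n,X.round(4),o.x.round(4),np.abs(o.fun).max().round(1),sa[:4],sb[:4])
for n,pf in(('glass',None),('candle',None)):pass
print('glass foot',onplane(ft,(80+98/2,120+231/2),0.003).round(3),onplane(fs,(150+306/1.9355,90+578/1.9355),.003).round(3))
print('candle foot',onplane(ft,(80+709/2,120+271/2),0.005).round(3),onplane(fs,(150+355/1.9355,90+111/1.9355),.005).round(3))
s=sense();print(s['t'],s['q'])
E
python3 m.py
```

```text
blue [0.6061 0.2096 0.1532 0.0412] px err 3.4 bays [0.6007 0.2442] [0.6114 0.175 ]
yellow [ 0.603  -0.0074 -0.069   0.0421] px err 1.3 bays [0.6054 0.0275] [ 0.6006 -0.0423]
red [ 0.581  -0.2374  0.244   0.0431] px err 4.4 bays [ 0.5725 -0.2034] [ 0.5895 -0.2713]
sweet [0.4372 0.2391 0.1018] [0.4368 0.2369] 0.7 [305 251  16  26] [181 226  10   9]
white1 [0.4599 0.1032 0.1006] [0.4592 0.1024] 0.7 [297 205  14  24] [238 216  11  13]
white2 [ 0.4534 -0.1194  0.0994] [ 0.4523 -0.1174] 0.8 [306 152  11  21] [329 220  12  13]
red1 [ 0.4459 -0.0205  0.0982] [ 0.445  -0.0192] 0.7 [307 174  12  22] [288 223  12  12]
red2 [ 0.4725 -0.2583  0.0974] [ 0.4709 -0.2534] 0.8 [301 127  10  19] [386 214  13  12]
glass foot [0.431 0.412 0.003] [0.434 0.414 0.003]
candle foot [ 0.391 -0.388  0.005] [ 0.393 -0.379  0.005]
1.1 [-1.14299322e+00  2.12883886e-01 -3.43773539e-02  1.32349198e+00
 -1.16802718e-05  1.57079872e+00]
```

```bash
cat > ov.py <<'E'
from h import *
C={'b':(.6061,.2096,.1532),'y':(.603,-.0074,-.069),'r':(.581,-.2374,.244)}
im=[]
for n,(x0,x1,y0,y1) in {'side':(190,290,130,330),'top':(165,425,140,215)}.items():
    f=shot(n); i=cv2.cvtColor(f['frame'],cv2.COLOR_RGB2BGR); k=3
    i=cv2.resize(i,None,fx=k,fy=k,interpolation=cv2.INTER_CUBIC)
    for x,y,a in C.values():
        c,s=np.cos(a),np.sin(a)
        for hx,hy,z,oy in((.038,.073,.045,0),(.032,.032,.008,.035),(.032,.032,.008,-.035)):
            q=[k*(proj(f,(x+c*u-s*v,y+s*u+c*v,z))+.5) for u,v in((hx,oy+hy),(hx,oy-hy),(-hx,oy-hy),(-hx,oy+hy))]
            cv2.polylines(i,[np.int32(np.round(q))],True,(255,255,255) if z>.02 else (255,0,255),1,cv2.LINE_AA)
    im.append(i[k*y0:k*y1,k*x0:k*x1])
cv2.imwrite('pics/ovs.png',im[0]); cv2.imwrite('pics/ovt.png',im[1])
E
python3 ov.py
```

```text
(no output)
```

View pics/ovs.png

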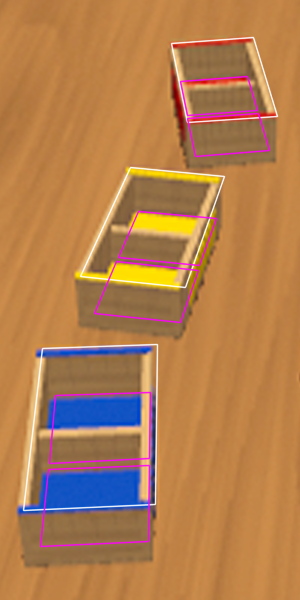

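View pics/ovt.png

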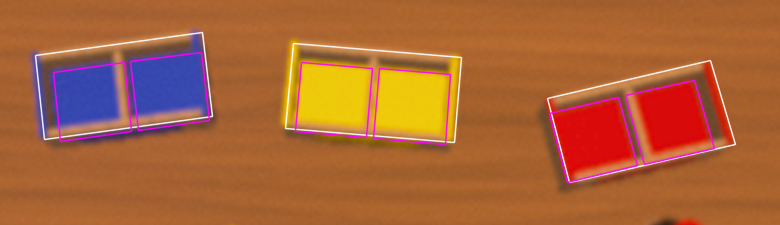

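The overlay matches the crates to about 1 native pixel (about 3 mm), and the capsule heights come out near 0.10 m as the text says. I'll turn the tool so y lies along world +x and x along world +y, and go above the far red bottle.

Careful with the scale: shifts go in shares of 600 mm and turns go in shares of pi rad. That gives: 323 mm / 600 = 0.5383, -71.5 mm / 600 = -0.1192, -1.143 rad / 3.1416 = -0.3638.

Request:
arm_command([
  [[0, 0, -0.0455, 0.0667, -0.015, 0, 1], [0, 0, -0.091, 0.1333, -0.03, 0, 1], [0, 0, -0.1366, 0.2017, -0.045, 0, 1], [0, 0, -0.1821, 0.2683, -0.06, 0, 1], [0, 0, -0.2276, 0.3367, -0.075, 0, 1], [0, 0, -0.2731, 0.4033, -0.09, 0, 1], [0, 0, -0.3183, 0.4717, -0.105, 0, 1], [0, 0, -0.3638, 0.5383, -0.1192, 0, 1]],
], grip_force=40)

```text
t: 2.2
position: [0.4727, -0.2549, 0.2313]
tool_rot: [[-0.005, 1.0, 0.0], [1.0, 0.005, -0.0], [-0.0, 0.0, -1.0]]
ft_force: [0.0, -0.3, 0.6]
width: 0.0855
grasp_force: 0.0
```

In the tool's units: 151 mm / 600 = 0.2517, -1.5 mm / 600 = -0.0025.

Request:
arm_command([
  [[0, 0, 0, -0.0008, -0.0025, 0.0417, 1], [0, 0, 0, -0.0008, -0.0025, 0.0833, 1], [0, 0, 0, -0.0008, -0.0025, 0.125, 1], [0, 0, 0, -0.0008, -0.0025, 0.1667, 1], [0, 0, 0, -0.0008, -0.0025, 0.2, 1], [0, 0, 0, -0.0008, -0.0025, 0.23, 1], [0, 0, 0, -0.0008, -0.0025, 0.2517, 1], [0, 0, 0, -0.0008, -0.0025, 0.2517, 1]],
])

```text
t: 3.2
position: [0.4697, -0.2561, 0.0797]
tool_rot: [[-0.0, 1.0, -0.001], [1.0, 0.0, 0.001], [0.001, -0.001, -1.0]]
ft_force: [0.3, -0.2, 0.4]
width: 0.0853
grasp_force: 0.0
```

```bash
cat > v.py <<'E'
import sys
from h import *
a=[]
for n in('side','top'):
    f=shot(n); i=cv2.cvtColor(f['frame'],cv2.COLOR_RGB2BGR); p=np.array([float(sys.argv[2]),float(sys.argv[3]),.08]); u,v=proj(f,p).astype(int)
    r=50; u=min(max(u,r),560-r); v=min(max(v,r),420-r)
    a.append(cv2.resize(i[v-r:v+r,u-r:u+r],(400,400),interpolation=cv2.INTER_CUBIC))
cv2.imwrite('pics/'+sys.argv[1],np.hstack(a))
E
python3 v.py g1.png .47 -.255
```

```text
(no output)
```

View pics/g1.png

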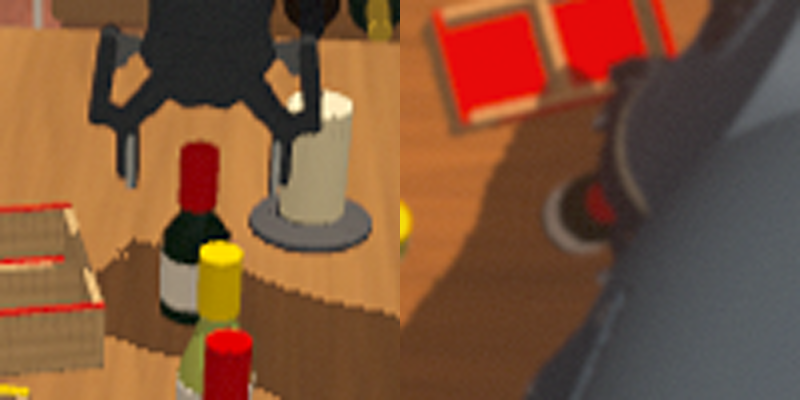

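The side view shows the capsule (199,175) centred between the fingers (128 and 285). The top view shows it on the finger line. I'll close.

Request:
arm_command([
  [[0, 0, 0, 0, 0, 0, 0.5], [0, 0, 0, 0, 0, 0, 0.3], [0, 0, 0, 0, 0, 0, 0.1], [0, 0, 0, 0, 0, 0, 0], [0, 0, 0, 0, 0, 0, 0], [0, 0, 0, 0, 0, 0, 0], [0, 0, 0, 0, 0, 0, 0], [0, 0, 0, 0, 0, 0, 0]],
])

```text
t: 4.3
position: [0.4703, -0.2564, 0.0804]
tool_rot: [[-0.0, 1.0, 0.0], [1.0, 0.0, -0.0], [-0.0, 0.0, -1.0]]
ft_force: [1.3, -1.0, 3.9]
width: 0.0252
grasp_force: 40.1
```

In the tool's units: 119 mm / 600 = 0.1983, -95 mm / 600 = -0.1583.

Request:
arm_command([
  [[0, 0, 0, 0, 0, 0.0133, 0], [0, 0, 0, 0, 0, -0.0167, 0], [0, 0, 0, 0, 0, -0.0583, 0], [0, 0, 0, 0, 0, -0.1, 0], [0, 0, 0, 0, 0, -0.1417, 0], [0, 0, 0, -0.0083, 0.0667, -0.1583, 0], [0, 0, 0, -0.0167, 0.1333, -0.1583, 0], [0, 0, 0, -0.025, 0.1983, -0.1583, 0]],
])

```text
t: 5.3
position: [0.5901, -0.2714, 0.1749]
tool_rot: [[0.0, 1.0, -0.001], [1.0, -0.0, 0.0], [0.0, -0.001, -1.0]]
ft_force: [0.3, -0.0, -2.2]
width: 0.0248
grasp_force: 40.7
```

My first row pressed 8 mm down by mistake, so the bottle may sit differently in the grip. I'll look before placing it.

```bash
python3 v.py g2.png .59 -.271; python3 -c "
from h import *
f=shot('side')
for z in (.087,.095,.103,.163,.17): print(z,proj(f,[.59,-.271+.023,z]).round(1), (( proj(f,[.59,-.271+.023,z])-proj(f,[.59,-.271,.08]).astype(int)+50)*4).round())
print(sense()['ft_force'])"
```

```text
0.087 [260.3 139.2] [197. 209.]
0.095 [260.2 136.4] [197. 198.]
0.103 [260.2 133.6] [197. 186.]
0.163 [259.7 112. ] [195. 100.]
0.17 [259.7 109.4] [195.  90.]
[-0.89379617 -0.96524943 -2.01289198]
```

View pics/g2.png

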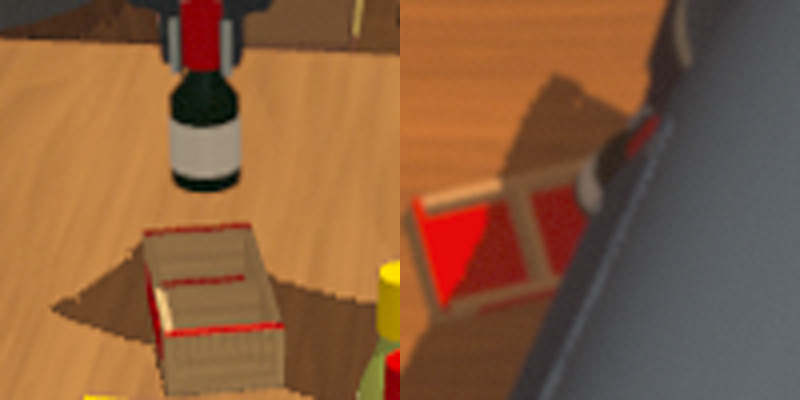

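In the tool's units: 85 mm / 600 = 0.1417, 82 mm / 600 = 0.1367.

Request:
arm_command([
  [[0, 0, 0, 0, 0.0033, 0.0333, 0], [0, 0, 0, 0, 0.0033, 0.0667, 0], [0, 0, 0, 0, 0.0033, 0.0917, 0], [0, 0, 0, 0, 0.0033, 0.1083, 0], [0, 0, 0, 0, 0.0033, 0.125, 0], [0, 0, 0, 0, 0.0033, 0.1367, 0], [0, 0, 0, 0, 0.0033, 0.1417, 0], [0, 0, 0, 0, 0.0033, 0.1417, 0]],
])

```text
t: 6.45
position: [0.5912, -0.2714, 0.0903]
tool_rot: [[-0.0, 1.0, 0.0], [1.0, 0.0, 0.0], [0.0, 0.0, -1.0]]
ft_force: [0.5, 0.5, -1.4]
width: 0.0251
grasp_force: 41.1
```

```bash
python3 v.py g3.png .59 -.271
```

```text
(no output)
```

View pics/g3.png

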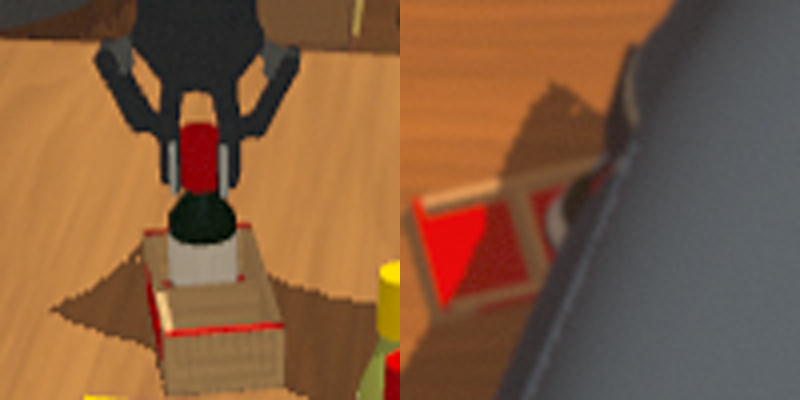

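The bottle (203,240) is inside the far red bay and still just off the floor (wrist force z −1.4). I'll lower it gently.

In the tool's units: 4.5 mm / 600 = 0.0075, 3 mm / 600 = 0.005.

Request:
arm_command([
  [[0, 0, 0, 0, 0, 0.0025, 0], [0, 0, 0, 0, 0, 0.005, 0], [0, 0, 0, 0, 0, 0.0075, 0], [0, 0, 0, 0, 0, 0.0075, 0]],
])

```text
t: 7.05
position: [0.5911, -0.2714, 0.0856]
tool_rot: [[0.0, 1.0, -0.0], [1.0, -0.0, 0.0], [0.0, -0.0, -1.0]]
ft_force: [0.1, 0.3, -2.2]
width: 0.025
grasp_force: 41.1
```

In the tool's units: 4 mm / 600 = 0.0067, 3 mm / 600 = 0.005.

Request:
arm_command([
  [[0, 0, 0, 0, 0, 0.0025, 0], [0, 0, 0, 0, 0, 0.005, 0], [0, 0, 0, 0, 0, 0.0067, 0], [0, 0, 0, 0, 0, 0.0067, 0]],
])

```text
t: 7.55
position: [0.5913, -0.2715, 0.0827]
tool_rot: [[0.0, 1.0, 0.001], [1.0, -0.0, -0.0], [-0.0, 0.001, -1.0]]
ft_force: [-2.5, 1.0, 9.4]
width: 0.025
grasp_force: 42.5
```

On the floor. I'll release with a slow opening and rise.

In the tool's units: -70 mm / 600 = -0.1167, -45 mm / 600 = -0.075.

Request:
arm_command([
  [[0, 0, 0, 0, 0, -0.0017, 0], [0, 0, 0, 0, 0, -0.0017, 0.4], [0, 0, 0, 0, 0, -0.0017, 0.5], [0, 0, 0, 0, 0, -0.0017, 0.7], [0, 0, 0, 0, 0, -0.0017, 0.8], [0, 0, 0, 0, 0, -0.0333, 0.8], [0, 0, 0, 0, 0, -0.075, 0.8], [0, 0, 0, 0, 0, -0.1167, 1]],
])

```text
t: 8.55
position: [0.5911, -0.2713, 0.1525]
tool_rot: [[-0.0, 1.0, -0.0], [1.0, 0.0, 0.0], [0.0, -0.0, -1.0]]
ft_force: [0.5, 0.5, -0.4]
width: 0.0836
grasp_force: 0.0
```

In the tool's units: 251.5 mm / 600 = 0.4192, -146 mm / 600 = -0.2433.

Request:
arm_command([
  [[0, 0, 0, 0, 0, -0.05, 1], [0, 0, 0, 0.0333, -0.0167, -0.1, 1], [0, 0, 0, 0.1, -0.0567, -0.1317, 1], [0, 0, 0, 0.175, -0.1, -0.1317, 1], [0, 0, 0, 0.25, -0.145, -0.1317, 1], [0, 0, 0, 0.325, -0.1883, -0.1317, 1], [0, 0, 0, 0.3833, -0.2233, -0.1317, 1], [0, 0, 0, 0.4192, -0.2433, -0.1317, 1]],
])

```text
t: 9.55
position: [0.4441, -0.0185, 0.2311]
tool_rot: [[-0.001, 1.0, 0.001], [1.0, 0.001, 0.0], [0.0, 0.001, -1.0]]
ft_force: [0.4, -1.1, 1.0]
width: 0.0855
grasp_force: 0.0
```

Request:
arm_command([
  [[0, 0, 0, 0, 0, 0.0417, 1], [0, 0, 0, 0, 0, 0.0833, 1], [0, 0, 0, 0, 0, 0.125, 1], [0, 0, 0, 0, 0, 0.1667, 1], [0, 0, 0, 0, 0, 0.2, 1], [0, 0, 0, 0, 0, 0.2333, 1], [0, 0, 0, 0, 0, 0.2517, 1], [0, 0, 0, 0, 0, 0.2517, 1]],
])

```text
t: 10.55
position: [0.4448, -0.0199, 0.0795]
tool_rot: [[0.0, 1.0, -0.001], [1.0, -0.0, 0.0], [0.0, -0.001, -1.0]]
ft_force: [-1.0, -0.4, 0.3]
width: 0.0857
grasp_force: 0.0
```

Request:
arm_command([
  [[0, 0, 0, 0, 0, 0, 0.5], [0, 0, 0, 0, 0, 0, 0.3], [0, 0, 0, 0, 0, 0, 0.1], [0, 0, 0, 0, 0, 0, 0], [0, 0, 0, 0, 0, 0, 0], [0, 0, 0, 0, 0, 0, 0], [0, 0, 0, 0, 0, 0, 0], [0, 0, 0, 0, 0, 0, 0]],
])

```text
t: 11.55
position: [0.4455, -0.0199, 0.0802]
tool_rot: [[-0.0, 1.0, 0.001], [1.0, 0.0, -0.0], [-0.0, 0.001, -1.0]]
ft_force: [-0.7, 0.3, 5.8]
width: 0.0252
grasp_force: 39.2
```

In the tool's units: -155 mm / 600 = -0.2583, -150 mm / 600 = -0.25.

Request:
arm_command([
  [[0, 0, 0, 0, 0, -0.0167, 0], [0, 0, 0, 0, 0, -0.05, 0], [0, 0, 0, 0, 0, -0.0917, 0], [0, 0, 0, 0, 0, -0.1333, 0], [0, 0, 0, 0, 0, -0.175, 0], [0, 0, 0, 0, 0, -0.2167, 0], [0, 0, 0, 0, 0, -0.25, 0], [0, 0, 0, 0, 0, -0.2583, 0]],
])

```text
t: 12.55
position: [0.4455, -0.0199, 0.236]
tool_rot: [[-0.0, 1.0, 0.002], [1.0, 0.0, -0.0], [-0.0, 0.002, -1.0]]
ft_force: [-0.7, 0.3, -2.1]
width: 0.0251
grasp_force: 39.8
```

In the tool's units: -183.5 mm / 600 = -0.3058, -178 mm / 600 = -0.2967.

Request:
arm_command([
  [[0, 0, 0, -0.0167, 0.0117, 0, 0], [0, 0, 0, -0.0583, 0.04, 0, 0], [0, 0, 0, -0.1133, 0.0783, 0, 0], [0, 0, 0, -0.17, 0.1167, 0, 0], [0, 0, 0, -0.225, 0.1567, 0, 0], [0, 0, 0, -0.27, 0.1883, 0, 0], [0, 0, 0, -0.2967, 0.2067, 0, 0], [0, 0, 0, -0.3058, 0.2133, 0, 0]],
])

```text
t: 13.55
position: [0.5731, -0.2047, 0.2332]
tool_rot: [[0.001, 1.0, -0.002], [1.0, -0.001, 0.001], [0.001, -0.002, -1.0]]
ft_force: [-0.5, 0.4, -2.2]
width: 0.0249
grasp_force: 39.8
```

In the tool's units: 141 mm / 600 = 0.235, 135 mm / 600 = 0.225.

Request:
arm_command([
  [[0, 0, 0, 0, 0, 0.025, 0], [0, 0, 0, 0, 0, 0.0667, 0], [0, 0, 0, 0, 0, 0.1083, 0], [0, 0, 0, 0, 0, 0.15, 0], [0, 0, 0, 0, 0, 0.1833, 0], [0, 0, 0, 0, 0, 0.2083, 0], [0, 0, 0, 0, 0, 0.225, 0], [0, 0, 0, 0, 0, 0.235, 0]],
])

```text
t: 14.55
position: [0.5731, -0.2033, 0.0935]
tool_rot: [[-0.0, 1.0, -0.0], [1.0, 0.0, 0.0], [0.0, -0.0, -1.0]]
ft_force: [0.9, -0.2, -2.5]
width: 0.0252
grasp_force: 39.9
```

In the tool's units: 5.5 mm / 600 = 0.0092, 4.5 mm / 600 = 0.0075.

Request:
arm_command([
  [[0, 0, 0, 0, 0, 0.0025, 0], [0, 0, 0, 0, 0, 0.005, 0], [0, 0, 0, 0, 0, 0.0075, 0], [0, 0, 0, 0, 0, 0.0092, 0], [0, 0, 0, 0, 0, 0.0092, 0]],
])

```text
t: 15.18
position: [0.5732, -0.2034, 0.0883]
tool_rot: [[0.0, 1.0, 0.0], [1.0, -0.0, 0.0], [0.0, 0.0, -1.0]]
ft_force: [0.1, 0.1, -2.1]
width: 0.0252
grasp_force: 39.9
```

```bash
python3 v.py g4.png .59 -.25
```

```text
(no output)
```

View pics/g4.png

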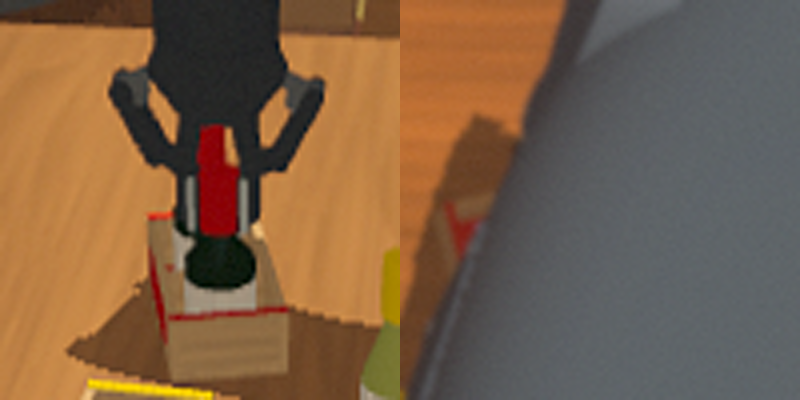

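Both red bottles are in their bays; the second (220,260) is still held and not quite on the floor. I'll lower it further.

In the tool's units: 3 mm / 600 = 0.005, 2 mm / 600 = 0.0033.

Request:
arm_command([
  [[0, 0, 0, 0, 0, 0.0017, 0], [0, 0, 0, 0, 0, 0.0033, 0], [0, 0, 0, 0, 0, 0.005, 0], [0, 0, 0, 0, 0, 0.005, 0]],
])

```text
t: 15.78
position: [0.5738, -0.2037, 0.0881]
tool_rot: [[0.0, 1.0, 0.003], [1.0, -0.0, -0.001], [-0.001, 0.003, -1.0]]
ft_force: [-10.7, 4.0, 34.7]
width: 0.0251
grasp_force: 43.8
```

In the tool's units: -70 mm / 600 = -0.1167, -2.5 mm / 600 = -0.0042.

Request:
arm_command([
  [[0, 0, 0, 0, 0, -0.0042, 0], [0, 0, 0, 0, 0, -0.0042, 0.4], [0, 0, 0, 0, 0, -0.0042, 0.5], [0, 0, 0, 0, 0, -0.0042, 0.7], [0, 0, 0, 0, 0, -0.0042, 0.8], [0, 0, 0, 0, 0, -0.0333, 0.8], [0, 0, 0, 0, 0, -0.075, 0.8], [0, 0, 0, 0, 0, -0.1167, 1]],
])

```text
t: 16.77
position: [0.573, -0.2033, 0.1559]
tool_rot: [[0.0, 1.0, -0.0], [1.0, -0.0, 0.0], [0.0, -0.0, -1.0]]
ft_force: [-0.3, -0.2, 0.7]
width: 0.0838
grasp_force: 0.0
```

In the tool's units: -120 mm / 600 = -0.2, -105 mm / 600 = -0.175.

Request:
arm_command([
  [[0, 0, 0, 0, 0, -0.05, 1], [0, 0, 0, 0, 0, -0.1, 1], [0, 0, 0, 0.0233, -0.0333, -0.125, 1], [0, 0, 0, 0.0583, -0.0833, -0.125, 1], [0, 0, 0, 0.095, -0.1333, -0.125, 1], [0, 0, 0, 0.125, -0.175, -0.125, 1], [0, 0, 0, 0.1417, -0.2, -0.125, 1], [0, 0, 0, 0.1417, -0.2, -0.125, 1]],
])

```text
t: 17.77
position: [0.4527, -0.118, 0.2307]
tool_rot: [[-0.001, 1.0, 0.001], [1.0, 0.001, -0.0], [-0.0, 0.001, -1.0]]
ft_force: [0.9, -0.3, 0.7]
width: 0.0855
grasp_force: 0.0
```

In the tool's units: 151 mm / 600 = 0.2517, 140 mm / 600 = 0.2333.

Request:
arm_command([
  [[0, 0, 0, 0, 0, 0.0417, 1], [0, 0, 0, 0, 0, 0.0833, 1], [0, 0, 0, 0, 0, 0.125, 1], [0, 0, 0, 0, 0, 0.1667, 1], [0, 0, 0, 0, 0, 0.2, 1], [0, 0, 0, 0, 0, 0.2333, 1], [0, 0, 0, 0, 0, 0.2517, 1], [0, 0, 0, 0, 0, 0.2517, 1]],
])

```text
t: 18.77
position: [0.4531, -0.1185, 0.0788]
tool_rot: [[0.0, 1.0, -0.001], [1.0, -0.0, 0.0], [0.0, -0.001, -1.0]]
ft_force: [0.2, -0.2, 1.0]
width: 0.0855
grasp_force: 0.0
```

Request:
arm_command([
  [[0, 0, 0, 0, 0, 0, 0.5], [0, 0, 0, 0, 0, 0, 0.3], [0, 0, 0, 0, 0, 0, 0.1], [0, 0, 0, 0, 0, 0, 0], [0, 0, 0, 0, 0, 0, 0], [0, 0, 0, 0, 0, 0, 0], [0, 0, 0, 0, 0, 0, 0], [0, 0, 0, 0, 0, 0, 0]],
])

```text
t: 19.77
position: [0.4535, -0.1185, 0.0797]
tool_rot: [[0.0, 1.0, 0.001], [1.0, -0.0, -0.0], [-0.0, 0.001, -1.0]]
ft_force: [0.0, 0.1, 6.3]
width: 0.0249
grasp_force: 39.2
```

In the tool's units: -155 mm / 600 = -0.2583, -150 mm / 600 = -0.25.

Request:
arm_command([
  [[0, 0, 0, 0, 0, -0.0167, 0], [0, 0, 0, 0, 0, -0.05, 0], [0, 0, 0, 0, 0, -0.0917, 0], [0, 0, 0, 0, 0, -0.1333, 0], [0, 0, 0, 0, 0, -0.175, 0], [0, 0, 0, 0, 0, -0.2167, 0], [0, 0, 0, 0, 0, -0.25, 0], [0, 0, 0, 0, 0, -0.2583, 0]],
])

```text
t: 20.78
position: [0.4535, -0.1185, 0.2356]
tool_rot: [[0.0, 1.0, 0.002], [1.0, -0.0, -0.0], [-0.0, 0.002, -1.0]]
ft_force: [1.1, 0.6, -2.0]
width: 0.0249
grasp_force: 39.7
```

In the tool's units: 149 mm / 600 = 0.2483, 145 mm / 600 = 0.2417.

Request:
arm_command([
  [[0, 0, 0, 0.0083, 0.0133, 0, 0], [0, 0, 0, 0.025, 0.0467, 0, 0], [0, 0, 0, 0.0467, 0.0917, 0, 0], [0, 0, 0, 0.07, 0.1383, 0, 0], [0, 0, 0, 0.0933, 0.1833, 0, 0], [0, 0, 0, 0.1117, 0.22, 0, 0], [0, 0, 0, 0.1233, 0.2417, 0, 0], [0, 0, 0, 0.1267, 0.2483, 0, 0]],
])

```text
t: 21.78
position: [0.6025, -0.0416, 0.2328]
tool_rot: [[-0.001, 1.0, -0.002], [1.0, 0.001, 0.0], [0.0, -0.002, -1.0]]
ft_force: [-0.5, 0.4, -1.5]
width: 0.0248
grasp_force: 39.7
```

Request:
arm_command([
  [[0, 0, 0, 0, 0, 0.025, 0], [0, 0, 0, 0, 0, 0.0667, 0], [0, 0, 0, 0, 0, 0.1083, 0], [0, 0, 0, 0, 0, 0.15, 0], [0, 0, 0, 0, 0, 0.1833, 0], [0, 0, 0, 0, 0, 0.2083, 0], [0, 0, 0, 0, 0, 0.225, 0], [0, 0, 0, 0, 0, 0.235, 0]],
])

```text
t: 22.78
position: [0.6021, -0.0424, 0.093]
tool_rot: [[0.0, 1.0, 0.0], [1.0, -0.0, -0.0], [-0.0, 0.0, -1.0]]
ft_force: [0.8, -0.3, -1.7]
width: 0.0252
grasp_force: 39.8
```

In the tool's units: 5.5 mm / 600 = 0.0092, 4.5 mm / 600 = 0.0075.

Request:
arm_command([
  [[0, 0, 0, 0, 0, 0.0025, 0], [0, 0, 0, 0, 0, 0.005, 0], [0, 0, 0, 0, 0, 0.0075, 0], [0, 0, 0, 0, 0, 0.0092, 0], [0, 0, 0, 0, 0, 0.0092, 0]],
])

```text
t: 23.4
position: [0.6022, -0.0424, 0.0879]
tool_rot: [[-0.0, 1.0, 0.0], [1.0, 0.0, -0.0], [-0.0, 0.0, -1.0]]
ft_force: [-0.8, -0.0, -1.9]
width: 0.025
grasp_force: 39.9
```

```bash
python3 v.py g5.png .6 -.02
```

```text
(no output)
```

View pics/g5.png

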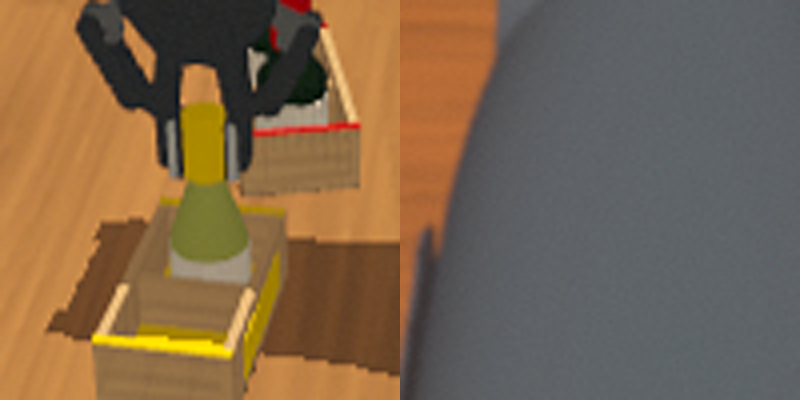

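The yellow-capsule bottle (208,240) is in the far yellow bay, about 1 mm above the floor. I'll lower it a touch, release, and fetch the second one at (0.4595, 0.1028).

Request:
arm_command([
  [[0, 0, 0, 0, 0, 0.0017, 0], [0, 0, 0, 0, 0, 0.0025, 0], [0, 0, 0, 0, 0, 0.0025, 0], [0, 0, 0, 0, 0, 0.0008, 0.4], [0, 0, 0, 0, 0, 0.0008, 0.5], [0, 0, 0, 0, 0, 0.0008, 0.7], [0, 0, 0, 0, 0, 0, 0.8], [0, 0, 0, 0, 0, 0, 0.8]],
])

```text
t: 24.5
position: [0.6022, -0.0424, 0.0878]
tool_rot: [[-0.0, 1.0, -0.0], [1.0, 0.0, 0.0], [0.0, -0.0, -1.0]]
ft_force: [0.3, 0.4, 0.3]
width: 0.0683
grasp_force: 0.0
```

In the tool's units: -145 mm / 600 = -0.2417, -130 mm / 600 = -0.2167.

Request:
arm_command([
  [[0, 0, 0, 0, 0, -0.0333, 0.8], [0, 0, 0, 0, 0, -0.075, 0.8], [0, 0, 0, 0, 0, -0.125, 1], [0, 0, 0, 0, 0, -0.175, 1], [0, 0, 0, 0, 0, -0.2167, 1], [0, 0, 0, 0, 0, -0.2417, 1], [0, 0, 0, 0.0333, -0.0333, -0.2417, 1], [0, 0, 0, 0.0833, -0.0833, -0.2417, 1]],
])

```text
t: 25.5
position: [0.5518, 0.0077, 0.2321]
tool_rot: [[0.001, 1.0, -0.001], [1.0, -0.001, -0.0], [-0.0, -0.001, -1.0]]
ft_force: [0.3, -0.1, 0.1]
width: 0.0855
grasp_force: 0.0
```

In the tool's units: 95 mm / 600 = 0.1583, -92 mm / 600 = -0.1533.

Request:
arm_command([
  [[0, 0, 0, 0.05, -0.05, 0, 1], [0, 0, 0, 0.1, -0.1, 0, 1], [0, 0, 0, 0.1417, -0.1367, 0, 1], [0, 0, 0, 0.1583, -0.1533, 0, 1], [0, 0, 0, 0.1583, -0.1533, 0, 1]],
])

```text
t: 26.12
position: [0.4601, 0.1028, 0.2328]
tool_rot: [[-0.001, 1.0, 0.0], [1.0, 0.001, -0.0], [-0.0, 0.0, -1.0]]
ft_force: [0.7, 0.1, -0.3]
width: 0.0857
grasp_force: 0.0
```

In the tool's units: 152.5 mm / 600 = 0.2542, 140 mm / 600 = 0.2333.

Request:
arm_command([
  [[0, 0, 0, 0, 0, 0.0417, 1], [0, 0, 0, 0, 0, 0.0833, 1], [0, 0, 0, 0, 0, 0.125, 1], [0, 0, 0, 0, 0, 0.1667, 1], [0, 0, 0, 0, 0, 0.2, 1], [0, 0, 0, 0, 0, 0.2333, 1], [0, 0, 0, 0, 0, 0.2542, 1], [0, 0, 0, 0, 0, 0.2542, 1]],
])

```text
t: 27.12
position: [0.4601, 0.1021, 0.0796]
tool_rot: [[0.001, 1.0, -0.001], [1.0, -0.001, -0.0], [-0.0, -0.001, -1.0]]
ft_force: [-1.3, 0.2, 0.7]
width: 0.0853
grasp_force: 0.0
```

Request:
arm_command([
  [[0, 0, 0, 0, 0, 0, 0.5], [0, 0, 0, 0, 0, 0, 0.3], [0, 0, 0, 0, 0, 0, 0.1], [0, 0, 0, 0, 0, 0, 0], [0, 0, 0, 0, 0, 0, 0], [0, 0, 0, 0, 0, 0, 0], [0, 0, 0, 0, 0, 0, 0], [0, 0, 0, 0, 0, 0, 0]],
])

```text
t: 28.12
position: [0.4603, 0.1027, 0.0807]
tool_rot: [[-0.0, 1.0, 0.001], [1.0, 0.0, 0.0], [0.0, 0.001, -1.0]]
ft_force: [-1.1, 0.1, 5.1]
width: 0.025
grasp_force: 38.9
```

In the tool's units: -155 mm / 600 = -0.2583, -150 mm / 600 = -0.25.

Request:
arm_command([
  [[0, 0, 0, 0, 0, -0.0167, 0], [0, 0, 0, 0, 0, -0.05, 0], [0, 0, 0, 0, 0, -0.0917, 0], [0, 0, 0, 0, 0, -0.1333, 0], [0, 0, 0, 0, 0, -0.175, 0], [0, 0, 0, 0, 0, -0.2167, 0], [0, 0, 0, 0, 0, -0.25, 0], [0, 0, 0, 0, 0, -0.2583, 0]],
])

```text
t: 29.12
position: [0.4606, 0.1028, 0.2367]
tool_rot: [[-0.0, 1.0, 0.002], [1.0, 0.0, 0.0], [0.0, 0.002, -1.0]]
ft_force: [0.6, 0.0, -2.7]
width: 0.0253
grasp_force: 39.8
```

In the tool's units: 146.5 mm / 600 = 0.2442, 143 mm / 600 = 0.2383.

Request:
arm_command([
  [[0, 0, 0, -0.0083, 0.0133, 0, 0], [0, 0, 0, -0.025, 0.0467, 0, 0], [0, 0, 0, -0.0467, 0.0917, 0, 0], [0, 0, 0, -0.07, 0.1383, 0, 0], [0, 0, 0, -0.0933, 0.1833, 0, 0], [0, 0, 0, -0.1117, 0.22, 0, 0], [0, 0, 0, -0.1217, 0.2383, 0, 0], [0, 0, 0, -0.125, 0.2442, 0, 0]],
])

```text
t: 30.12
position: [0.6067, 0.0273, 0.2344]
tool_rot: [[0.0, 1.0, -0.001], [1.0, -0.0, -0.0], [-0.0, -0.001, -1.0]]
ft_force: [-1.3, -0.5, -2.7]
width: 0.0255
grasp_force: 39.8
```

In the tool's units: 141 mm / 600 = 0.235, 135 mm / 600 = 0.225.

Request:
arm_command([
  [[0, 0, 0, 0, 0, 0.025, 0], [0, 0, 0, 0, 0, 0.0667, 0], [0, 0, 0, 0, 0, 0.1083, 0], [0, 0, 0, 0, 0, 0.15, 0], [0, 0, 0, 0, 0, 0.1833, 0], [0, 0, 0, 0, 0, 0.2083, 0], [0, 0, 0, 0, 0, 0.225, 0], [0, 0, 0, 0, 0, 0.235, 0]],
])

```text
t: 31.12
position: [0.6066, 0.0277, 0.0941]
tool_rot: [[-0.0, 1.0, 0.0], [1.0, 0.0, 0.0], [0.0, 0.0, -1.0]]
ft_force: [0.8, 0.0, -2.5]
width: 0.0246
grasp_force: 39.9
```

```bash
python3 v.py g6.png .6 -.00
```

```text
(no output)
```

View pics/g6.png

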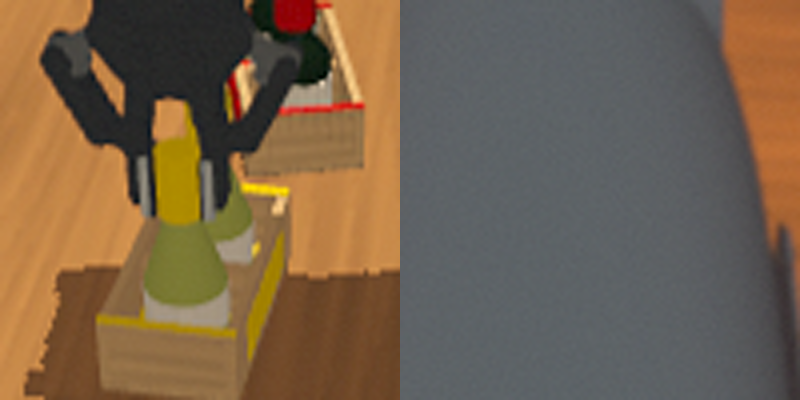

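The second yellow bottle (187,270) is inside the near bay, and the first stands upright behind it. I'll lower, release and go to the blue bottle at (0.437, 0.238).

In the tool's units: 7 mm / 600 = 0.0117, 6.5 mm / 600 = 0.0108.

Request:
arm_command([
  [[0, 0, 0, 0, 0, 0.0033, 0], [0, 0, 0, 0, 0, 0.0067, 0], [0, 0, 0, 0, 0, 0.0092, 0], [0, 0, 0, 0, 0, 0.0108, 0], [0, 0, 0, 0, 0, 0.0117, 0], [0, 0, 0, 0, 0, 0.0117, 0]],
])

```text
t: 31.98
position: [0.607, 0.0276, 0.0887]
tool_rot: [[0.0, 1.0, 0.001], [1.0, -0.0, 0.0], [0.0, 0.001, -1.0]]
ft_force: [-6.0, 0.5, 16.0]
width: 0.0249
grasp_force: 41.9
```

Request:
arm_command([
  [[0, 0, 0, 0, 0, -0.0008, 0], [0, 0, 0, 0, 0, -0.0008, 0.4], [0, 0, 0, 0, 0, -0.0008, 0.5], [0, 0, 0, 0, 0, -0.0008, 0.7], [0, 0, 0, 0, 0, -0.0017, 0.8], [0, 0, 0, 0, 0, -0.0017, 0.8]],
])

```text
t: 32.72
position: [0.6067, 0.0276, 0.0883]
tool_rot: [[-0.0, 1.0, 0.0], [1.0, 0.0, -0.0], [-0.0, 0.0, -1.0]]
ft_force: [-0.4, -0.1, -0.3]
width: 0.0683
grasp_force: 0.0
```

In the tool's units: -144 mm / 600 = -0.24, -130 mm / 600 = -0.2167.

Request:
arm_command([
  [[0, 0, 0, 0, 0, -0.0333, 0.8], [0, 0, 0, 0, 0, -0.075, 0.8], [0, 0, 0, 0, 0, -0.125, 1], [0, 0, 0, 0, 0, -0.175, 1], [0, 0, 0, 0, 0, -0.2167, 1], [0, 0, 0, 0, 0, -0.24, 1], [0, 0, 0, 0.0333, -0.0267, -0.24, 1], [0, 0, 0, 0.0833, -0.0667, -0.24, 1]],
])

```text
t: 33.72
position: [0.5664, 0.0777, 0.2316]
tool_rot: [[0.001, 1.0, -0.001], [1.0, -0.001, -0.0], [-0.0, -0.001, -1.0]]
ft_force: [0.8, 1.0, 0.2]
width: 0.0856
grasp_force: 0.0
```

In the tool's units: 160.5 mm / 600 = 0.2675, 155 mm / 600 = 0.2583.

Request:
arm_command([
  [[0, 0, 0, 0.0583, -0.0467, 0, 1], [0, 0, 0, 0.1167, -0.0933, 0, 1], [0, 0, 0, 0.175, -0.14, 0, 1], [0, 0, 0, 0.225, -0.18, 0, 1], [0, 0, 0, 0.2583, -0.2083, 0, 1], [0, 0, 0, 0.2675, -0.2158, 0, 1], [0, 0, 0, 0.2675, -0.2158, 0, 1]],
])

```text
t: 34.6
position: [0.4372, 0.238, 0.2321]
tool_rot: [[-0.001, 1.0, -0.0], [1.0, 0.001, -0.0], [-0.0, -0.0, -1.0]]
ft_force: [0.0, -0.2, -0.6]
width: 0.0855
grasp_force: 0.0
```

In the tool's units: 152 mm / 600 = 0.2533, 140 mm / 600 = 0.2333.

Request:
arm_command([
  [[0, 0, 0, 0, 0, 0.0417, 1], [0, 0, 0, 0, 0, 0.0833, 1], [0, 0, 0, 0, 0, 0.125, 1], [0, 0, 0, 0, 0, 0.1667, 1], [0, 0, 0, 0, 0, 0.2, 1], [0, 0, 0, 0, 0, 0.2333, 1], [0, 0, 0, 0, 0, 0.2533, 1], [0, 0, 0, 0, 0, 0.2533, 1]],
])

```text
t: 35.6
position: [0.4371, 0.2375, 0.0797]
tool_rot: [[0.001, 1.0, -0.001], [1.0, -0.001, -0.001], [-0.001, -0.001, -1.0]]
ft_force: [-0.1, -0.7, 0.3]
width: 0.0852
grasp_force: 0.0
```

Request:
arm_command([
  [[0, 0, 0, 0, 0, 0, 0.5], [0, 0, 0, 0, 0, 0, 0.3], [0, 0, 0, 0, 0, 0, 0.1], [0, 0, 0, 0, 0, 0, 0], [0, 0, 0, 0, 0, 0, 0], [0, 0, 0, 0, 0, 0, 0], [0, 0, 0, 0, 0, 0, 0], [0, 0, 0, 0, 0, 0, 0]],
])

```text
t: 36.6
position: [0.4373, 0.2383, 0.0807]
tool_rot: [[-0.0, 1.0, 0.0], [1.0, 0.0, 0.0], [0.0, 0.0, -1.0]]
ft_force: [-1.4, -0.2, 6.1]
width: 0.0252
grasp_force: 38.9
```

In the tool's units: -155 mm / 600 = -0.2583, -150 mm / 600 = -0.25.

Request:
arm_command([
  [[0, 0, 0, 0, 0, -0.0167, 0], [0, 0, 0, 0, 0, -0.05, 0], [0, 0, 0, 0, 0, -0.0917, 0], [0, 0, 0, 0, 0, -0.1333, 0], [0, 0, 0, 0, 0, -0.175, 0], [0, 0, 0, 0, 0, -0.2167, 0], [0, 0, 0, 0, 0, -0.25, 0], [0, 0, 0, 0, 0, -0.2583, 0]],
])

```text
t: 37.6
position: [0.4376, 0.2383, 0.2367]
tool_rot: [[-0.0, 1.0, 0.002], [1.0, 0.0, 0.001], [0.001, 0.002, -1.0]]
ft_force: [0.3, 0.6, -2.4]
width: 0.0251
grasp_force: 39.5
```

In the tool's units: 175 mm / 600 = 0.2917, 171 mm / 600 = 0.285.

Request:
arm_command([
  [[0, 0, 0, -0.0067, 0.0167, 0, 0], [0, 0, 0, -0.02, 0.0583, 0, 0], [0, 0, 0, -0.04, 0.11, 0, 0], [0, 0, 0, -0.06, 0.1667, 0, 0], [0, 0, 0, -0.0783, 0.22, 0, 0], [0, 0, 0, -0.095, 0.2633, 0, 0], [0, 0, 0, -0.1017, 0.285, 0, 0], [0, 0, 0, -0.105, 0.2917, 0, 0]],
])

```text
t: 38.6
position: [0.6127, 0.1743, 0.2337]
tool_rot: [[0.001, 1.0, -0.002], [1.0, -0.001, -0.001], [-0.001, -0.002, -1.0]]
ft_force: [-0.0, 0.5, -1.4]
width: 0.0249
grasp_force: 39.7
```

In the tool's units: 141 mm / 600 = 0.235, 135 mm / 600 = 0.225.

Request:
arm_command([
  [[0, 0, 0, 0, 0, 0.025, 0], [0, 0, 0, 0, 0, 0.0667, 0], [0, 0, 0, 0, 0, 0.1083, 0], [0, 0, 0, 0, 0, 0.15, 0], [0, 0, 0, 0, 0, 0.1833, 0], [0, 0, 0, 0, 0, 0.2083, 0], [0, 0, 0, 0, 0, 0.225, 0], [0, 0, 0, 0, 0, 0.235, 0]],
])

```text
t: 39.6
position: [0.6121, 0.1752, 0.094]
tool_rot: [[-0.0, 1.0, -0.0], [1.0, 0.0, 0.0], [0.0, -0.0, -1.0]]
ft_force: [0.6, -0.1, -1.9]
width: 0.0251
grasp_force: 39.8
```

```bash
python3 v.py g7.png .6 .2
```

```text
(no output)
```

View pics/g7.png

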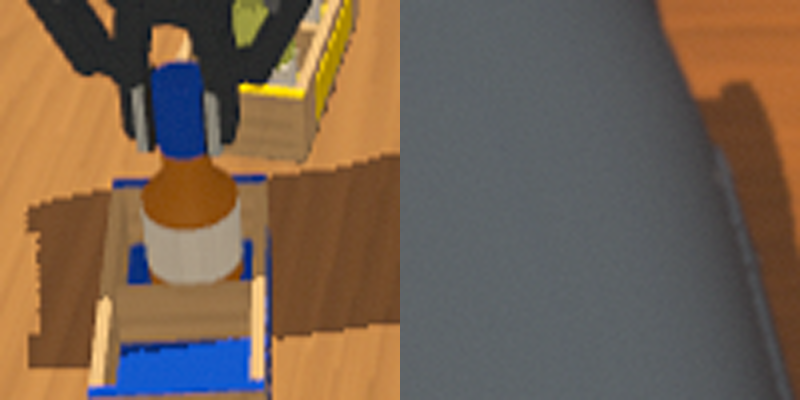

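The blue bottle (190,230) is centred in the far blue bay. I'll lower, release and retreat straight up.

Request:
arm_command([
  [[0, 0, 0, 0, 0, 0.0033, 0], [0, 0, 0, 0, 0, 0.0067, 0], [0, 0, 0, 0, 0, 0.0092, 0], [0, 0, 0, 0, 0, 0.0108, 0], [0, 0, 0, 0, 0, 0.0117, 0], [0, 0, 0, 0, 0, 0.0117, 0]],
])

```text
t: 40.45
position: [0.6125, 0.1753, 0.0887]
tool_rot: [[0.0, 1.0, 0.001], [1.0, -0.0, 0.0], [0.0, 0.001, -1.0]]
ft_force: [-5.7, -1.2, 15.9]
width: 0.0249
grasp_force: 41.6
```

In the tool's units: -1 mm / 600 = -0.0017, -0.5 mm / 600 = -0.0008.

Request:
arm_command([
  [[0, 0, 0, 0, 0, -0.0008, 0], [0, 0, 0, 0, 0, -0.0008, 0.4], [0, 0, 0, 0, 0, -0.0008, 0.5], [0, 0, 0, 0, 0, -0.0008, 0.7], [0, 0, 0, 0, 0, -0.0017, 0.8], [0, 0, 0, 0, 0, -0.0017, 0.8]],
])

```text
t: 41.2
position: [0.6122, 0.1751, 0.0883]
tool_rot: [[-0.0, 1.0, 0.0], [1.0, 0.0, 0.0], [0.0, 0.0, -1.0]]
ft_force: [-0.1, 0.5, -0.4]
width: 0.0683
grasp_force: 0.0
```

In the tool's units: -150 mm / 600 = -0.25, -144 mm / 600 = -0.24.

Request:
arm_command([
  [[0, 0, 0, 0, 0, -0.0333, 0.8], [0, 0, 0, 0, 0, -0.075, 0.8], [0, 0, 0, 0, 0, -0.125, 1], [0, 0, 0, 0, 0, -0.175, 1], [0, 0, 0, 0, 0, -0.2167, 1], [0, 0, 0, 0, 0, -0.24, 1], [0, 0, 0, 0, -0.05, -0.25, 1], [0, 0, 0, 0, -0.1167, -0.25, 1]],
])

```text
t: 42.2
position: [0.5418, 0.1751, 0.2378]
tool_rot: [[0.0, 1.0, -0.0], [1.0, -0.0, -0.0], [-0.0, -0.0, -1.0]]
ft_force: [0.1, 1.0, 1.0]
width: 0.0855
grasp_force: 0.0
```

In the tool's units: -200 mm / 600 = -0.3333, -190 mm / 600 = -0.3167.

Request:
arm_command([
  [[0, 0, 0, 0, -0.0667, 0, 1], [0, 0, 0, 0, -0.1333, 0, 1], [0, 0, 0, 0, -0.2, 0, 1], [0, 0, 0, 0, -0.2667, 0, 1], [0, 0, 0, 0, -0.3167, 0, 1], [0, 0, 0, 0, -0.3333, 0, 1], [0, 0, 0, 0, -0.3333, 0, 1]],
])

```text
t: 43.08
position: [0.3424, 0.1753, 0.2384]
tool_rot: [[-0.0, 1.0, 0.0], [1.0, 0.0, 0.0], [0.0, 0.0, -1.0]]
ft_force: [0.0, 0.9, 0.3]
width: 0.0857
grasp_force: 0.0
```

```bash
python3 - <<'E'
from h import *
a=[]
for n,(x0,x1,y0,y1) in {'side':(170,390,90,400),'top':(80,480,120,300)}.items():
    f=shot(n); i=cv2.cvtColor(f['frame'],cv2.COLOR_RGB2BGR)[y0:y1,x0:x1]
    a.append(cv2.resize(i,None,fx=600/310 if n=='side' else .93,fy=600/310 if n=='side' else .93,interpolation=cv2.INTER_CUBIC))
b=np.zeros((600,800,3),np.uint8); b[:,:a[0].shape[1]]=a[0][:600,:800]; h,w=a[1].shape[:2]; b[:h,426:426+w]=a[1]
cv2.imwrite('pics/end.png',b)
E
```

```text
(no output)
```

View pics/end.png

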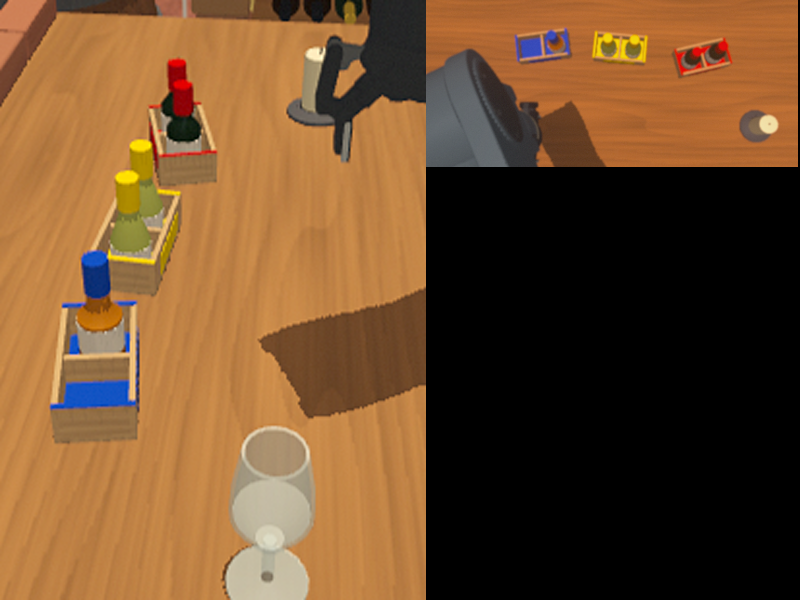

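All five bottles stand upright in their own crates: blue (97,300), yellow (130,215) and (145,185), red (182,120) and (177,85). The glass and candle haven't moved. I'll hand it in.

```bash
python3 -c "
from bench import job_done
print(job_done())"
```

```text
the job is handed in; nothing more can be done
None
```

I've handed the job in at about 43 s: in the last pictures all five bottles stand upright and released in the crates of their own colours, with the glass and candle where they were; no verdict came back.

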